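# Point out a coffee order

## Task

Show the person at the coffee machine how this coffee is to be made, by pointing straight down with the fingertips two or three centimetres above the middle of each thing: first the blue capsule, then the clay espresso cup, staying still about two seconds over each, and last the brown dropper bottle, where you finish still pointing at it. Touch nothing at all, and move from one thing to the next well above everything, so that you never point at any of the other things.

Things in the scene. Friction and masses are not known exactly. Their poses are not given: they have to be found in the camera images.
- capsule_blue: The blue coffee capsule, loose: a dome on a round rim, 57 mm across, 34 mm high. Origin at the centre of its underside, z up.
- capsule_blue_top (a point): Middle of the top of the blue capsule's dome, 34 mm above its underside.
- capsule_red: The red coffee capsule, loose: a dome on a round rim, 57 mm across, 34 mm high. Origin at the centre of its underside, z up.
- capsule_red_top (a point): Middle of the top of the red capsule's dome, 34 mm above its underside.
- capsule_green: The green coffee capsule, loose: a dome on a round rim, 57 mm across, 34 mm high. Origin at the centre of its underside, z up.
- capsule_green_top (a point): Middle of the top of the green capsule's dome, 34 mm above its underside.
- espresso_cup_clay: The red-brown clay espresso cup, loose and upright: bowl 61 mm across, 58 mm high, 82 mm long with its handle, which points along the cup's own -y. Origin on the underside, 10 mm from the bowl's axis towards the handle.
- espresso_cup_clay_top (a point): Middle of the mouth of the red-brown clay cup, level with its rim, 58 mm above its underside.
- espresso_cup_white: The white espresso cup, loose and upright: bowl 61 mm across, 58 mm high, 82 mm long with its handle, which points along the cup's own -y. Origin on the underside, 10 mm from the bowl's axis towards the handle.
- espresso_cup_white_top (a point): Middle of the mouth of the white cup, level with its rim, 58 mm above its underside.
- vanilla_dropper: The small brown glass dropper bottle with a black rubber bulb on top, loose and upright: 34 mm across, 102 mm high. Origin at the centre of its underside.
- vanilla_dropper_top (a point): Tip of the dropper bottle's black bulb, 102 mm above its underside.
- spice_jar_a: A spice jar with a wide dark lid, loose and upright: 41 mm across, 105 mm high. Origin at the centre of its underside.
- spice_jar_a_top (a point): Middle of the top of the spice jar's lid, 105 mm above its underside.
- coffee_machine: The black coffee machine at the left, fixed, an obstacle: 150 mm deep (x), 521 mm wide (y), 335 mm high. Origin on the worktop under its middle. The taller objects behind the work (a tin and a carton) stay under 150 mm and at least 40 mm away from all the listed loose things.

How it is judged:
On the way, in this order (a step that is already met when the one before it is completed fails the run):
1. point at the blue capsule and dwell there (horizontal distance between the grasp point and capsule_blue_top below 0.025 m and z of the grasp point in the frame of capsule_blue_top between 0.02 and 0.085 m), for 1.5 s.
2. then point at the clay cup and dwell there (horizontal distance between the grasp point and espresso_cup_clay_top below 0.03 m and z of the grasp point in the frame of espresso_cup_clay_top between 0.02 and 0.085 m), for 1.5 s.
At the end, for the whole second after the job is handed in: The fingertips still point at the dropper bottle: the point between the pads (19 mm behind the tips) is within 25 mm sideways of the bulb's tip and 20 to 85 mm above it. Every loose thing is within 6 mm of where it stood (horizontal distance between the grasp point and vanilla_dropper_top below 0.025 m and z of the grasp point in the frame of vanilla_dropper_top between 0.02 and 0.085 m and distance of each of capsule_blue, capsule_red, capsule_green, espresso_cup_clay, espresso_cup_white, vanilla_dropper, spice_jar_a from where it was at the start of the episode below 0.006 m); the robot touches nothing.
It fails at once if the robot touches something (contact force between any of the fingers, the arm and anything else above 0.5 N).
It fails at once if a loose thing is moved (distance of any of capsule_blue, capsule_red, capsule_green, espresso_cup_clay, espresso_cup_white, vanilla_dropper, spice_jar_a from where it was at the start of the episode above 0.006 m).
It fails at once if the fingers point at a wrong thing: the point between the pads within 25 mm sideways of the middle of its top and less than 55 mm above it ((horizontal distance between the grasp point and capsule_red_top below 0.025 m and z of the grasp point in the frame of capsule_red_top below 0.055 m) or (horizontal distance between the grasp point and capsule_green_top below 0.025 m and z of the grasp point in the frame of capsule_green_top below 0.055 m) or (horizontal distance between the grasp point and espresso_cup_white_top below 0.025 m and z of the grasp point in the frame of espresso_cup_white_top below 0.055 m) or (horizontal distance between the grasp point and spice_jar_a_top below 0.025 m and z of the grasp point in the frame of spice_jar_a_top below 0.055 m)).
It also fails if it takes over 72 s, if anything falls off the work surface, if the arm or the gripper's body presses on something with over 40 N, if the wrist force passes 120 N, or if a joint passes its speed limit or range.

## Robot

A 7-joint arm with a two-finger parallel gripper is mounted at the origin on a cart in front of the work surface, level with it; the furniture and walls round the work are solid. World frame = base frame: x ahead of the robot, y to its left, z up, the work surface at z = 0. Lengths are in m, angles in rad, forces in N, time in s.
With the tool pointing down it reaches from about 0.4 to 0.85 m from the base axis. Payload 10.4 kg.
Tool frame: the origin (TCP) lies on the centre line of the jaws, within the pads' length; the fingertips stand 14 mm ahead of it and the grasp point (between the pads) lies 5 mm behind it (manip.tip_reach is the distance from the TCP to the fingertips, in m); z points along the fingers, y is the line along which they close (so a half turn about z gives the same grasp; the last joint's range is limited). The gripper opens to 85 mm and grips with 20 to 120 N. Pads are 22 mm wide; open, the fingers measure 114 mm over their backs; the gripper's body (76 mm by 85 mm) begins 54 mm behind the grasp point. The pads swing forward as they close: fully open they stand 13 mm farther back than shut.
Start: joints at [1.097, 0.332, -0.065, 1.46, 0.022, 1.35, -0.088], TCP at [0.272, -0.563, 0.245] pointing down, gripper open.
Joint ranges: [-2.6, 2.6], [-0.5, 2.12], [-1.47, 1.34], [0.16, 2.42], [-1.27, 4.41], [0.06, 2.06], [-2.6, 2.6]. Speed limits (rad/s): [2.22, 2.22, 2.79, 2.79, 3.14, 3.14, 3.14].

## Interface

Orientations are given as a unit quaternion [x, y, z, w].
In Python, from workcell import manip gives the robot as it stands.
- The arm moves only by the shell command python3 -m pendant 'ROWS' [FORCE]. ROWS is JSON, a list of rows, each a list of 7 numbers: the shift along the tool's x, y, z in units of 50 mm (1.0 is 50 mm), then the turn, a rotation vector about the tool's x, y, z in units of 8 degrees (1.0 is 8 degrees), then the opening, from -1 (shut) to 1 (fully open), so that 0 is half open. In form: [[dx, dy, dz, ax, ay, az, jaw], ...]. A call has exactly 10 rows; each row is the pose to reach, as a shift and turn from the pose commanded when the call began, along the tool's axes at that moment; what a row does not reach only later rows make up. A row lasts 1/8 s, in which the tool goes at most 62.5 mm and 10.7 degrees, less where a joint would pass 70% of its speed; a pose out of reach is approached as far as the arm can. A call with a gripper value outside its range is refused whole. The fingers move at their own pace and stop on an object; FORCE is the grip in N (left out, the last holds). Time passes only in rows, so rows that repeat a pose let the fingers close, or fill a call up. It gives the time, the measured TCP pose, the force, the opening and the grip force at its end, in the units of the state.
- manip.get_obs(): the state, without advancing time (a new reading comes with each control period).
- manip.camera(name): name is "scene" or "top" or "wrist"; returns (picture, depth): 420x560x3 uint8, red, green, blue; 420x560 float32, m along the optical axis (not along the pixel's ray), 0 where there is no reading.
- manip.get_calibration(name): a dict with "fx", "fy", "cx", "cy" (pixels), "D" ([k1, k2, p1, p2, k3] as OpenCV has them; the pictures are not rectified), "xyz" and "orientation" of the camera in the world. Camera axes: x right, y up, looking along -z (the intrinsics and any distortion apply to the point x, -y, -z); pixel columns grow to the right and rows downward; lengths in m; the calibration is good to about 2 mm. A picture is of the moment at which its call begins: read the wrist's pose just before it. get_calibration takes no time and is no camera call; for the wrist camera it gives the pose at the moment of the call.
- manip.hand_in(): hands the job in; it is judged then, once.
Trained networks look in the newest picture that a camera, given by its name, has taken for a name from the list of things; names that differ only in an ending like _2 or _b are one class to them, and where a whole thing is asked for, a point or a joint stands for the part that bears it (a point fixed in the world has none). Each returns a list of dicts, best first, with "p" (0 to 1); they miss things now and then, are a little off and sometimes report something else, mostly with a low value. They report only what shows in the picture. A call takes as long as a camera call.
- manip.find_in(thing, camera): "box" ([left, top, right, bottom] in pixels, round what is visible of it).
- manip.trace(thing, camera): "pixels" (420x560 bool, what is visible of it) and "box" ([left, top, right, bottom] in pixels, round what is visible of it).
- manip.tip_of(thing, camera): "pixel" ([column, row] in pixels: a listed point, or the origin of a listed thing).
The state is a dict: "clock": time; "joint_pos": joint angles; "joint_velocities": joint speeds; "tau": joint torques, N m; "position": TCP position; "ee_rot": TCP orientation; "ft_force": force on the tool from outside, world axes, zero at the start; "torque": the same for the moment, N m; "grip_width": opening from 0.0 (shut) to 1.0 (fully open); "grasp_force": force on a finger pad.
Only numpy, scipy, OpenCV 4.12 (cv2) and the standard library are available. Lean on these libraries where they do the work, as an engineer would, in place of code of your own. Each camera call takes 0.05 s, during which the arm holds its last target. There are 200 camera calls.

## Working session

There is one attempt and no reset: what is moved stays moved. The work goes in short steps, Python scripts to look and compute and a shell command to move; the robot and the scene stay as the last step left them, time stands still between calls to the robot, and variables do not carry over. Pictures are saved under pics/ and viewed, at most 10 in all, crops included, and the job is handed in when it is done.

```bash
mkdir -p pics; cat > h.py <<'E'
import numpy as np, cv2
from scipy.spatial.transform import Rotation as R
from workcell import manip
def world(cam,px,depth,c):
    u,v=px
    K=np.array([[c['fx'],0,c['cx']],[0,c['fy'],c['cy']],[0,0,1.]])
    x,y=cv2.undistortPoints(np.array([[[u,v]]],float),K,np.array(c['D'],float))[0,0]
    d=np.array([x,-y,-1.])
    r=R.from_quat(c['orientation'])
    return np.array(c['xyz']), r.apply(d)
def at_z(cam,px,z,c):
    o,d=world(cam,px,0,c); return o+d*(z-o[2])/d[2]
H=dict(capsule_blue=.034,capsule_red=.034,capsule_green=.034,espresso_cup_clay=.058,espresso_cup_white=.058,vanilla_dropper=.102,spice_jar_a=.105)
E
python3 - <<'E'
from h import *
for cam in("top","scene"):
    im,d=manip.camera(cam); c=manip.get_calibration(cam)
    cv2.imwrite(f"pics/{cam}1.png",im[:,:,::-1]); print(cam,np.round(c['xyz'],3))
    for n,h in H.items():
        for t in manip.tip_of(n+"_top",cam)[:2]:
            print(n,round(t['p'],2),np.round(t['pixel']),np.round(at_z(cam,t['pixel'],h,c),3))
o=manip.get_obs();print(o['clock'],o['position'],o['ee_rot'],R.from_quat(o['ee_rot']).as_matrix().round(3),manip.tip_reach)
E
```

```text
top [0.415 0.104 1.374]
capsule_blue 0.53 [256. 185.] [0.594 0.204 0.034]
capsule_red 0.8 [388. 189.] [ 0.591 -0.185  0.034]
capsule_red 0.63 [259. 187.] [0.59  0.195 0.034]
capsule_green 0.78 [299. 243.] [0.425 0.072 0.034]
espresso_cup_clay 0.8 [314. 185.] [0.595 0.034 0.058]
espresso_cup_white 0.74 [432. 191.] [ 0.587 -0.309  0.058]
espresso_cup_white 0.46 [312. 189.] [0.584 0.04  0.058]
vanilla_dropper 0.45 [357. 230.] [ 0.465 -0.087  0.102]
spice_jar_a 0.67 [425. 230.] [ 0.471 -0.273  0.105]
scene [-0.067  0.968  1.3  ]
capsule_blue 0.63 [245. 225.] [0.581 0.186 0.034]
capsule_blue 0.58 [305. 162.] [ 0.581 -0.164  0.034]
capsule_red 0.59 [327. 174.] [ 0.488 -0.157  0.034]
capsule_red 0.53 [307. 160.] [ 0.583 -0.175  0.034]
capsule_green 0.64 [304. 222.] [0.436 0.066 0.034]
espresso_cup_clay 0.91 [271. 187.] [0.597 0.024 0.058]
espresso_cup_clay 0.47 [237. 232.] [0.569 0.239 0.058]
espresso_cup_white 0.74 [327. 131.] [ 0.593 -0.326  0.058]
vanilla_dropper 0.59 [327. 178.] [ 0.449 -0.082  0.102]
vanilla_dropper 0.46 [302. 231.] [0.395 0.149 0.102]
spice_jar_a 0.54 [348. 142.] [ 0.48  -0.273  0.105]
0.8 [ 0.27232796 -0.5625585   0.2453342 ] [9.74703400e-01 2.23502307e-01 2.19920273e-05 3.06214712e-05] [[ 0.9    0.436  0.   ]
 [ 0.436 -0.9   -0.   ]
 [ 0.     0.    -1.   ]] 0.014
```

View pics/top1.png

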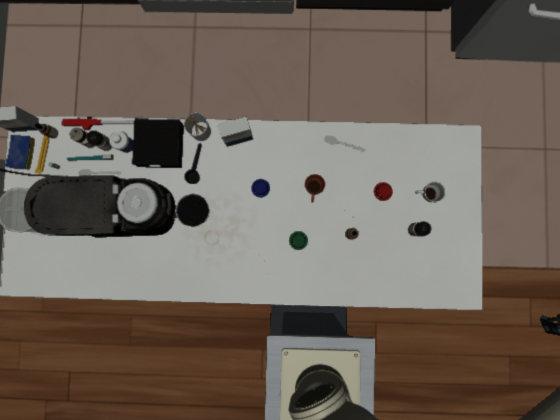

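View pics/scene1.png

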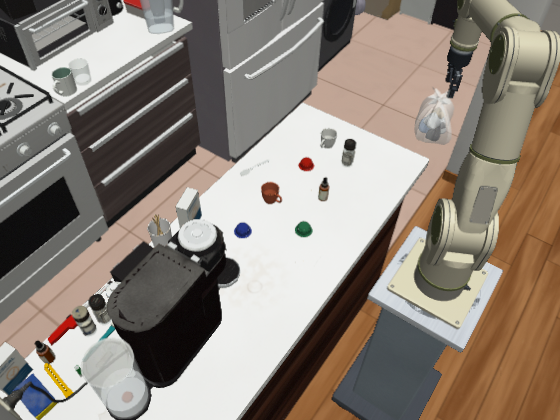

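Top picture: blue capsule (261,188), clay cup (315,184), red (383,191), white cup (432,192), green (298,240), dropper (352,233), jar (420,229). The scene picture agrees. The machine stays left of column 210. Next I measure the thing positions with depth.

```bash
python3 - <<'E'
from h import *
im,d=manip.camera("top"); c=manip.get_calibration("top")
P={'capsule_blue':(261,188),'espresso_cup_clay':(315,184),'capsule_red':(383,191),'espresso_cup_white':(432,192),'capsule_green':(298,240),'vanilla_dropper':(352,233),'spice_jar_a':(420,229)}
for n,(u,v) in P.items():
    pts=[]
    for a in range(u-15,u+16):
        for b in range(v-15,v+16):
            if d[b,a]>0:
                o,r=world(0,(a,b),0,c); pts.append(o+r*d[b,a])
    p=np.array(pts); f=np.median(p[:,2]); q=p[p[:,2]>max(.012,H[n]*.3)]; t=p[p[:,2]>H[n]-.012]
    g=lambda q:(np.round((q.min(0)+q.max(0))/2,3), np.round(np.ptp(q,0),3),len(q)) if len(q) else None
    print(n,round(f,4),'all',g(q),'top',g(t))
E
```

```text
capsule_blue 0.0009 all (array([0.591, 0.193, 0.025]), array([0.043, 0.042, 0.025]), 171) top (array([0.591, 0.194, 0.03 ]), array([0.04 , 0.039, 0.016]), 133)
espresso_cup_clay 0.0019 all (array([0.592, 0.034, 0.04 ]), array([0.073, 0.059, 0.044]), 184) top (array([0.592, 0.034, 0.054]), array([0.073, 0.059, 0.016]), 92)
capsule_red 0.0003 all (array([ 0.588, -0.176,  0.025]), array([0.043, 0.044, 0.026]), 171) top (array([ 0.588, -0.175,  0.03 ]), array([0.039, 0.038, 0.016]), 137)
espresso_cup_white 0.0023 all (array([ 0.586, -0.308,  0.04 ]), array([0.059, 0.078, 0.044]), 250) top (array([ 0.586, -0.309,  0.054]), array([0.059, 0.076, 0.015]), 118)
capsule_green 0.0006 all (array([0.435, 0.076, 0.026]), array([0.042, 0.042, 0.024]), 171) top (array([0.435, 0.074, 0.03 ]), array([0.041, 0.039, 0.016]), 136)
vanilla_dropper -0.0002 all (array([ 0.459, -0.079,  0.067]), array([0.029, 0.033, 0.072]), 117) top (array([ 0.459, -0.079,  0.097]), array([0.009, 0.012, 0.013]), 18)
spice_jar_a 0.0006 all (array([ 0.475, -0.271,  0.071]), array([0.041, 0.043, 0.078]), 265) top (array([ 0.476, -0.271,  0.101]), array([0.039, 0.042, 0.016]), 183)
```

```bash
python3 -m pendant '[[0.4,-0.35,0,0,0,0,-1],[1.1,-1,0,0,0,0,-1],[1.9,-1.7,0,0,0,0,-1],[2.7,-2.4,0,0,0,0,-1],[3.5,-3.1,0,0,0,0,-1],[4.3,-3.8,0,0,0,0,-1],[5.1,-4.5,0,0,0,0,-1],[5.7,-5,0,0,0,0,-1],[6.1,-5.3,0,0,0,0,-1],[6.2,-5.4,0,0,0,0,-1]]'
cat > go.py <<'E'
from h import *
import sys
o=manip.get_obs();r=R.from_quat(o['ee_rot'])
w=np.array(eval(sys.argv[1]))-o['position']
print(o['clock'],o['position'].round(3) if hasattr(o['position'],'round') else o['position'],np.round(o['joint_pos'],2),o['grip_width'],'units',(r.inv().apply(w)/.05).round(2), 'tool z',r.as_matrix()[:,2].round(3))
E
python3 go.py '[.592,.193,.245]'
```

```text
clock: 2.1
position: [0.4343, -0.1832, 0.2455]
ee_rot: [0.974, 0.225, 0.0, 0.0]
ft_force: [-0.0, 0.0, 0.5]
grip_width: 0.002
grasp_force: 0.0
2.1 [ 0.434 -0.183  0.246] [ 0.7   0.01 -0.39  1.83  0.01  1.3  -0.82] 0.0018020455814482695 units [ 6.13 -5.38  0.01] tool z [ 0. -0. -1.]
```

```bash
python3 -m pendant '[[0.4,-0.35,0,0,0,0,-1],[1.1,-1,0,0,0,0,-1],[1.9,-1.7,0,0,0,0,-1],[2.7,-2.4,0,0,0,0,-1],[3.5,-3.1,0,0,0,0,-1],[4.3,-3.8,0,0,0,0,-1],[5.1,-4.5,0,0,0,0,-1],[5.7,-5,0,0,0,0,-1],[6.1,-5.3,0,0,0,0,-1],[6.13,-5.38,0,0,0,0,-1]]'
python3 go.py '[.592,.193,.079]'; python3 - <<'E'
from h import *
im,d=manip.camera("wrist");c=manip.get_calibration("wrist")
cv2.imwrite("pics/w1.png",im[:,:,::-1])
hsv=cv2.cvtColor(im,cv2.COLOR_RGB2HSV)
print(manip.find_in("capsule_blue","wrist")[:2])
for t in manip.tip_of("capsule_blue_top","wrist")[:2]: print(t,at_z(0,t['pixel'],.034,c))
E
```

```text
clock: 3.35
position: [0.5927, 0.1915, 0.2446]
ee_rot: [0.975, 0.224, -0.001, -0.0]
ft_force: [-0.6, -1.0, 0.8]
grip_width: -0.002
grasp_force: 0.0
3.35 [0.593 0.191 0.245] [ 0.12  0.41 -0.67  1.44  0.25  1.39 -1.68] -0.001992384557075262 units [ 0.   -0.03  3.31] tool z [-0.001  0.    -1.   ]
[{'box': [255.4, 152.8, 313.0, 204.8], 'p': 0.73}]
{'pixel': [283.2, 184.0], 'p': 0.96} [0.58888656 0.19293929 0.034     ]
```

View pics/w1.png

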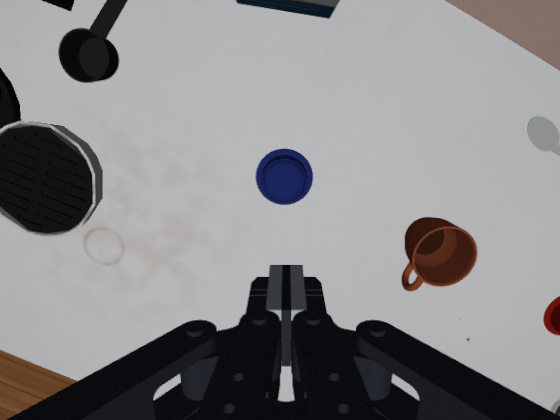

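The wrist picture shows the blue capsule at (284,177), matching the estimate, with the cup mouth at about (444,256) and nothing near the fingers. I descend and dwell here.

```bash
python3 - <<'E'
from h import *
print(at_z(0,(444,256),.058,manip.get_calibration("wrist")))
E
python3 -m pendant '[[0,0,0.3,0,0,0,-1],[0,0,0.8,0,0,0,-1],[0,0,1.3,0,0,0,-1],[0,0,1.8,0,0,0,-1],[0,0,2.3,0,0,0,-1],[0,0,2.7,0,0,0,-1],[0,0,3.0,0,0,0,-1],[0,0,3.2,0,0,0,-1],[0,0,3.3,0,0,0,-1],[0,0,3.3,0,0,0,-1]]'
python3 -m pendant '[[0,0,0,0,0,0,-1],[0,0,0,0,0,0,-1],[0,0,0,0,0,0,-1],[0,0,0,0,0,0,-1],[0,0,0,0,0,0,-1],[0,0,0,0,0,0,-1],[0,0,0,0,0,0,-1],[0,0,0,0,0,0,-1],[0,0,0,0,0,0,-1],[0,0,0,0,0,0,-1]]'
python3 -m pendant '[[0,0,0,0,0,0,-1],[0,0,0,0,0,0,-1],[0,0,0,0,0,0,-1],[0,0,0,0,0,0,-1],[0,0,0,0,0,0,-1],[0,0,0,0,0,0,-1],[0,0,0,0,0,0,-1],[0,0,0,0,0,0,-1],[0,0,0,0,0,0,-1],[0,0,0,0,0,0,-1]]'
python3 -m pendant '[[0,0,-0.3,0,0,0,-1],[0,0,-0.8,0,0,0,-1],[0,0,-1.3,0,0,0,-1],[0,0,-1.8,0,0,0,-1],[0,0,-2.3,0,0,0,-1],[0,0,-2.7,0,0,0,-1],[0,0,-3.0,0,0,0,-1],[0,0,-3.2,0,0,0,-1],[0,0,-3.3,0,0,0,-1],[0,0,-3.3,0,0,0,-1]]'
python3 go.py '[.600,.034,.245]'
```

```text
[0.5975067  0.03055066 0.058     ]
clock: 4.75
position: [0.5925, 0.1913, 0.0804]
ee_rot: [0.975, 0.224, 0.0, 0.0]
ft_force: [-0.4, -0.2, -0.7]
grip_width: -0.003
grasp_force: 0.0
clock: 6.0
position: [0.5924, 0.1912, 0.0803]
ee_rot: [0.975, 0.224, -0.0, 0.0]
ft_force: [-0.6, -0.5, 0.9]
grip_width: -0.002
grasp_force: 0.0
clock: 7.25
position: [0.5924, 0.1912, 0.0803]
ee_rot: [0.975, 0.224, 0.0, 0.0]
ft_force: [0.6, 0.1, -0.3]
grip_width: 0.001
grasp_force: 0.0
clock: 8.5
position: [0.5924, 0.1912, 0.2451]
ee_rot: [0.975, 0.223, -0.0, 0.0]
ft_force: [-0.4, 0.4, -0.5]
grip_width: -0.001
grasp_force: 0.0
8.5 [0.592 0.191 0.245] [ 0.12  0.4  -0.67  1.44  0.25  1.39 -1.68] -0.0007807099938270556 units [-1.23  2.9   0.  ] tool z [-0. -0. -1.]
```

```bash
python3 -m pendant '[[-0.15,0.35,0,0,0,0,-1],[-0.35,0.85,0,0,0,0,-1],[-0.6,1.4,0,0,0,0,-1],[-0.8,1.95,0,0,0,0,-1],[-1,2.4,0,0,0,0,-1],[-1.15,2.75,0,0,0,0,-1],[-1.23,2.93,0,0,0,0,-1],[-1.23,2.93,0,0,0,0,-1],[-1.23,2.93,0,0,0,0,-1],[-1.23,2.93,0,0,0,0,-1]]'
python3 -m pendant '[[0,0,0.3,0,0,0,-1],[0,0,0.8,0,0,0,-1],[0,0,1.3,0,0,0,-1],[0,0,1.8,0,0,0,-1],[0,0,2.2,0,0,0,-1],[0,0,2.5,0,0,0,-1],[0,0,2.7,0,0,0,-1],[0,0,2.8,0,0,0,-1],[0,0,2.8,0,0,0,-1],[0,0,2.8,0,0,0,-1]]'
python3 -m pendant '[[0,0,0,0,0,0,-1],[0,0,0,0,0,0,-1],[0,0,0,0,0,0,-1],[0,0,0,0,0,0,-1],[0,0,0,0,0,0,-1],[0,0,0,0,0,0,-1],[0,0,0,0,0,0,-1],[0,0,0,0,0,0,-1],[0,0,0,0,0,0,-1],[0,0,0,0,0,0,-1]]'
python3 -m pendant '[[0,0,0,0,0,0,-1],[0,0,0,0,0,0,-1],[0,0,0,0,0,0,-1],[0,0,0,0,0,0,-1],[0,0,0,0,0,0,-1],[0,0,0,0,0,0,-1],[0,0,0,0,0,0,-1],[0,0,0,0,0,0,-1],[0,0,0,0,0,0,-1],[0,0,0,0,0,0,-1]]'
python3 -m pendant '[[0,0,-0.3,0,0,0,-1],[0,0,-0.8,0,0,0,-1],[0,0,-1.3,0,0,0,-1],[0,0,-1.8,0,0,0,-1],[0,0,-2.2,0,0,0,-1],[0,0,-2.5,0,0,0,-1],[0,0,-2.7,0,0,0,-1],[0,0,-2.8,0,0,0,-1],[0,0,-2.8,0,0,0,-1],[0,0,-2.8,0,0,0,-1]]'
python3 go.py '[.459,-.079,.245]'
```

```text
clock: 9.75
position: [0.6008, 0.0336, 0.2453]
ee_rot: [0.975, 0.224, 0.0, -0.0]
ft_force: [0.2, -0.2, -0.4]
grip_width: 0.0
grasp_force: 0.0
clock: 11.0
position: [0.6013, 0.0326, 0.1059]
ee_rot: [0.975, 0.224, 0.001, 0.0]
ft_force: [-0.2, -0.9, 0.0]
grip_width: 0.002
grasp_force: 0.0
clock: 12.25
position: [0.6009, 0.0325, 0.1053]
ee_rot: [0.975, 0.223, 0.0, 0.0]
ft_force: [-0.2, -0.2, 0.0]
grip_width: -0.0
grasp_force: 0.0
clock: 13.5
position: [0.6009, 0.0325, 0.1053]
ee_rot: [0.975, 0.224, 0.0, 0.0]
ft_force: [-0.3, 0.6, 0.5]
grip_width: -0.0
grasp_force: 0.0
clock: 14.75
position: [0.6006, 0.0325, 0.2446]
ee_rot: [0.975, 0.224, -0.0, -0.0]
ft_force: [-0.3, 0.6, 0.2]
grip_width: 0.003
grasp_force: 0.0
14.75 [0.601 0.032 0.245] [ 0.36  0.35 -0.62  1.5   0.2   1.36 -1.39] 0.0028779025084596293 units [-3.52  0.77 -0.  ] tool z [-0.001 -0.    -1.   ]
```

```bash
python3 -m pendant '[[-0.3,0.07,0,0,0,0,-1],[-0.8,0.18,0,0,0,0,-1],[-1.4,0.3,0,0,0,0,-1],[-2,0.44,0,0,0,0,-1],[-2.6,0.57,0,0,0,0,-1],[-3.1,0.68,0,0,0,0,-1],[-3.4,0.75,0,0,0,0,-1],[-3.52,0.77,0,0,0,0,-1],[-3.52,0.77,0,0,0,0,-1],[-3.52,0.77,0,0,0,0,-1]]'
python3 go.py '[.459,-.079,.148]'; python3 - <<'E'
from h import *
im,d=manip.camera("wrist");c=manip.get_calibration("wrist")
cv2.imwrite("pics/w2.png",im[:,:,::-1])
for t in manip.tip_of("vanilla_dropper_top","wrist")[:2]: print(t,at_z(0,t['pixel'],.102,c))
E
```

```text
clock: 16.0
position: [0.4597, -0.0782, 0.2453]
ee_rot: [0.975, 0.224, 0.0, -0.0]
ft_force: [0.0, 0.0, -0.2]
grip_width: 0.002
grasp_force: 0.0
16.0 [ 0.46  -0.078  0.245] [ 0.64  0.01 -0.56  1.84  0.01  1.3  -1.05] 0.00216462488420437 units [-0.02  0.01  1.95] tool z [ 0.  0. -1.]
{'pixel': [289.3, 206.7], 'p': 0.64} [ 0.45699388 -0.08156753  0.102     ]
```

View pics/w2.png

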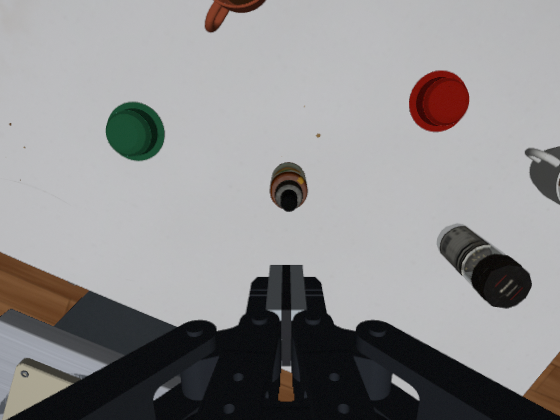

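The wrist picture shows the bulb's tip at (289,202), upright, and the network agrees to 3 mm with my estimate. I descend and hold.

```bash
python3 -m pendant '[[0,0,0.2,0,0,0,-1],[0,0,0.5,0,0,0,-1],[0,0.02,0.8,0,0,0,-1],[-0.02,0.03,1.1,0,0,0,-1],[-0.04,0.03,1.4,0,0,0,-1],[-0.04,0.03,1.6,0,0,0,-1],[-0.04,0.03,1.8,0,0,0,-1],[-0.04,0.03,1.9,0,0,0,-1],[-0.04,0.03,1.9,0,0,0,-1],[-0.04,0.03,1.9,0,0,0,-1]]'
python3 -m pendant '[[0,0,0,0,0,0,-1],[0,0,0,0,0,0,-1],[0,0,0,0,0,0,-1],[0,0,0,0,0,0,-1],[0,0,0,0,0,0,-1],[0,0,0,0,0,0,-1],[0,0,0,0,0,0,-1],[0,0,0,0,0,0,-1],[0,0,0,0,0,0,-1],[0,0,0,0,0,0,-1]]'
python3 -c "from workcell import manip;print(manip.hand_in())"
```

```text
clock: 17.35
position: [0.4584, -0.081, 0.1507]
ee_rot: [0.975, 0.224, 0.0, 0.0]
ft_force: [0.3, 0.4, -0.3]
grip_width: 0.002
grasp_force: 0.0
clock: 18.6
position: [0.4581, -0.081, 0.1503]
ee_rot: [0.975, 0.223, 0.0, 0.0]
ft_force: [0.5, -0.2, 0.5]
grip_width: 0.004
grasp_force: 0.0
the job is handed in; nothing more can be done
None
```

The arm pointed at the blue capsule and then the clay cup, staying still about 2.5 s over each, and finished still pointing at the dropper bottle; I handed it in at about 18.6 s, having felt no contact, but no verdict came back.

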